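Put the lamp drawer away

TASK

First tip the standing battery pack over onto its side so that it lies across the two low ribs in the open drawer. Then lift the steel stay that locks the drawer open by its thumb lever at the lid hinge, swinging it up and back until it rests against its back stop, and push the drawer fully home with the pack still lying on the ribs. Leave the other things where they are.

Things in the scene. Friction and masses are not known exactly. Their poses are not given: they have to be found in the camera images.
- cabinet: Low pale-yellow cabinet fixed to the table, 260 deep (x), 106 mm high, from y = -170 to +250 mm. Origin: on the table at its front face, under the middle of the drawer. x points into the cabinet, y to the left as one faces it, z up. The drawer stands out of its front towards the robot (-x). The opening ends 88 mm above the table: the standing pack cannot go in.
- drawer (a joint): Drawer slide: 0 = fully out (start), grows along the cabinet's +x as the drawer goes in, 0.121 m = fully home. About 3 N of friction; it stays where it is left. Drawer 302 mm wide with 42 mm high sides; its floor is 14 mm above the table.
- drawer_front (a point): Centre of the outer face of the drawer's front panel, 48 mm above the table. The panel is 320 mm wide (y), 12 mm thick, reaching from 8 to 88 mm above the table. At the start it stands 135 mm in front of the cabinet's front face.
- cradle (a point): Point midway between the two ribs on the drawer, level with their tops (24 mm above the table); moves with the drawer; axes as the cabinet's. The ribs are bars 120 mm long along x, 8 mm wide, 10 mm high, lying at y = +45 mm and y = -45 mm from this point. The drawer's side wall is at y = -83 mm.
- pack_center (a point): Centre of the black battery pack: rigid block 60 (own x) x 50 (own y) x 130 mm (own z, upright at start), 0.35-0.65 kg, standing on the drawer floor (top 144 mm above the table) within 8 mm of the rib at y = +45 mm, on the stay's side. Pushed high towards the cabinet's -y, its foot stops at the rib and it topples; lying right, its centre is 25 mm above cradle, long axis along the cabinet's y.
- stay (a joint): Hinge of the steel stay, rad: 0 = its flat arm lies level over the drawer's left side and locks the drawer (start); grows as the arm is lifted; about 1.3 = balance, 1.95 = resting against its back stop. Let go before balance it falls back to 0, after it on to 1.95 by itself. It weighs 0.18 kg; the hinge is nearly free; 2 to 4 N at the thumb bar lift it.
- stay_hinge (a point): Pivot of the stay's arm, at the lid hinge on the cabinet's front top edge: 125 mm left (+y) of the drawer's middle, 106 mm above the table. The hinge axis is the cabinet's y. The arm (14 wide, 8 mm thick) runs 150 mm from here to -x, 10 mm over the front panel; a tooth under it, 6 mm behind the panel, reaches 19 mm below the panel's top and blocks the drawer.
- viewer: Bystander: yellow box, 150 x 80 x 100 mm, standing on the table beside the cabinet; origin under its centre.
- lamp: Bystander: small chrome lamp, round foot of 110 mm diameter, 155 mm high, on the table beside the cabinet; origin under its foot.
- lens_case: Bystander: grey case 60 x 110 x 35 mm lying on the cabinet's lid; origin under its centre.
- stay_thumb (a point): Middle of the stay's thumb bar (14 mm round, 64 mm long along y), on a strap leaning 0.7 rad towards the robot, on the same pivot rod as the arm but 90 mm further left. Start: 45 mm before and 54 mm above the hinge axis (70 mm from it), 160 mm above the table. Pushed to +x, up and over round the axis, it lifts the arm, which swings up as the bar swings back.
Mind the look-alikes: they are no part of the job. Leave any blue or red look-alike of the part that bears pack_center alone.

How it is judged:
By the outcome, as a careful person would: the job done as asked, in the order asked, and still so for the second after the job is handed in, with the robot touching nothing.
It also fails if it takes over 56 s, if anything falls off the work surface, if the arm or the gripper's body presses on something with over 40 N, if the wrist force passes 120 N, or if a joint passes its speed limit or range.

ROBOT

A 7-joint arm with a two-finger parallel gripper is mounted at the origin on the work surface. World frame = base frame: x ahead of the robot, y to its left, z up, the work surface at z = 0. Lengths are in mm, angles in rad, forces in N, time in s.
With the tool pointing down it reaches from about 400 to 900 mm from the base axis. Payload 5.5 kg.
Tool frame: the origin (TCP) lies at the very end of the fingers, on their centre line; the grasp point (between the pads) lies 19 mm behind it (robot.hold_point_z is the distance from the TCP to the grasp point, in mm); z points along the fingers, y is the direction in which the jaws open and shut (so a half turn about z gives the same grasp; the last joint's range is limited). The gripper opens to 85 mm and grips with 20 to 120 N. Pads are 22 mm wide; open, the fingers measure 114 mm over their backs; the gripper's body (76 mm by 85 mm) begins 54 mm behind the grasp point. The pads swing forward as they close: fully open they stand 13 mm farther back than shut.
Start: joints at [1.588, 0.501, -0.427, 1.55, 0.221, 1.138, -0.21], TCP at [158.2, -630.454, 231.31] pointing down, gripper open.
Joint ranges: [-2.88, 2.88], [-0.31, 2.03], [-1.54, 1.56], [0.2, 2.42], [-1.41, 4.55], [0.19, 2.02], [-2.57, 2.57]. Speed limits (rad/s): [2.57, 2.57, 3.14, 3.14, 3.14, 3.14, 3.14].

INTERFACE

Orientations are given as a 3x3 rotation matrix whose columns are the frame's x, y, z axes.
In Python, from rig import robot, optics, ticket gives the robot as it stands.
- The arm moves only by the shell command python3 -m creep 'ROWS' [OPENING]. ROWS is JSON, a list of rows, each a list of 4 numbers: the shift along the tool's x, y, z in cm, then the turn about the tool's z in rad. In form: [[x, y, z, yaw], ...]. A call has 1 to 12 rows; each row is the pose to reach, as a shift and turn from the pose measured when the call began, along the tool's axes at that moment; what a row does not reach only later rows make up. A row lasts 1/10 s, in which the tool goes at most 50 mm and 8.59 degrees, less where a joint would pass 70% of its speed; a pose out of reach is approached as far as the arm can. A call with a gripper value outside its range is refused whole. OPENING is the opening, from 0 (shut) to 1 (fully open), set as the call begins (- or left out, the last holds). The fingers move at their own pace and stop on an object; the grip force is fixed at half the most. Time passes only in rows, so rows that repeat a pose let the fingers close. It gives the time, the measured TCP pose, the force and the opening at its end, in the units of the state.
- robot.observe(): the state, without advancing time (a new reading comes with each control period).
- optics.capture(name): name is "side" or "top"; returns (picture, depth): 480x640x3 uint8, blue, green, red; 480x640 float32, mm along the optical axis (not along the pixel's ray), 0 where there is no reading.
- optics.calibration(name): a dict with "fx", "fy", "cx", "cy" (pixels), "xyz" and "rotation" of the camera in the world. Camera axes: x right, y down, z forward; pixel columns grow to the right and rows downward; lengths in mm; the calibration is good to about 2 mm. A picture is of the moment at which its call begins. calibration takes no time and is no camera call.
- ticket.job_done(): hands the job in, once; it reports no verdict.
The state is a dict: "time_s": time; "qpos": joint angles; "joint_vel": joint speeds; "joint_efforts": joint torques, N m; "position": TCP position; "ee_rot": TCP orientation; "force": force on the tool from outside, world axes, zero at the start; "moment": the same for the moment, N m; "width": finger opening in mm.
Only numpy, scipy, OpenCV 4.12 (cv2) and the standard library are available. Lean on these libraries where they do the work, as an engineer would, in place of code of your own. Each camera call takes 0.05 s, during which the arm holds its last target.

## Working session

There is one attempt and no reset: what is moved stays moved. The work goes in short steps, Python scripts to look and compute and a shell command to move; the robot and the scene stay as the last step left them, time stands still between calls to the robot, and variables do not carry over. Pictures are saved under pics/ and viewed, and the job is handed in when it is done.

```bash
mkdir -p pics; ls; python3 - <<'E'
from rig import robot, optics
import cv2, numpy as np
s=robot.observe(); print(s['time_s'],s['position'],s['ee_rot'],s['force'],s['width'],robot.hold_point_z)
for n in('side','top'):
    p,d=optics.capture(n); cv2.imwrite(f'pics/{n}0.png',p); np.save(f'{n}0.npy',d); print(n,optics.calibration(n))
E
```

```text
pics
0.0 [ 157.9593121  -629.81032535  230.25507981] [[ 9.69930452e-01  2.43381932e-01 -3.92383259e-04]
 [ 2.43382234e-01 -9.69928591e-01  1.90164055e-03]
 [ 8.22412093e-05 -1.93995819e-03 -9.99998115e-01]] [0.2801401  0.56262332 0.06546016] 85.43597006957792 18.700000000000003
side {'fx': 453.2542851196545, 'fy': 453.2542851196545, 'cx': 316.5832172783253, 'cy': 235.12294687275568, 'xyz': array([ 87.46264929, 835.11448958, 841.24933919]), 'rotation': array([[-0.87119485, -0.29496663,  0.39244646],
       [-0.49093253,  0.51986564, -0.69908867],
       [ 0.0021884 , -0.80170718, -0.59771298]])}
top {'fx': 576.0755557759519, 'fy': 576.0755557759519, 'cx': 312.2074209587812, 'cy': 235.80690036912418, 'xyz': array([ 431.04014724,   -6.89500746, 1566.79892469]), 'rotation': array([[ 0.00885943, -0.99318316,  0.11622704],
       [-0.99981191, -0.01080343, -0.0161066 ],
       [ 0.01725246, -0.11606248, -0.99309207]])}
```

View pics/side0.png

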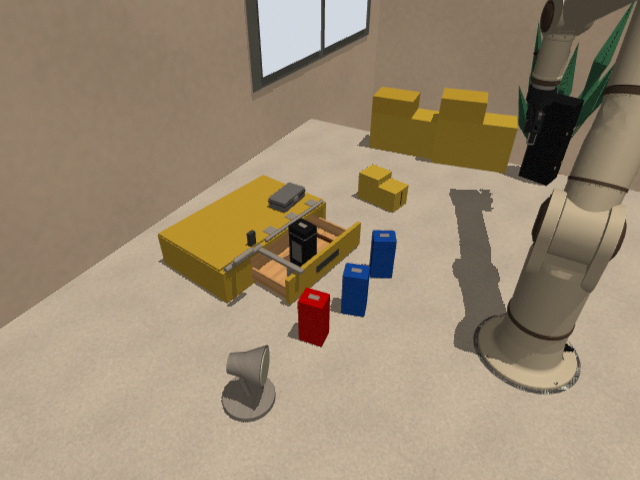

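View pics/top0.png

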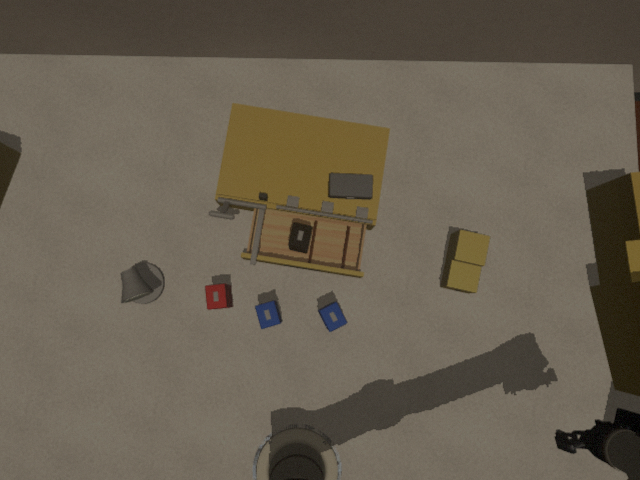

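```bash
cat > h.py <<'E'
import numpy as np, cv2
from rig import robot, optics
def ray(n,u,v):
    c=optics.calibration(n); r=c['rotation']@np.array([(u-c['cx'])/c['fx'],(v-c['cy'])/c['fy'],1.]); return np.array(c['xyz']),r
def onz(n,u,v,z):
    o,r=ray(n,u,v); return o+r*(z-o[2])/r[2]
def dep(n,d,u,v):
    o,r=ray(n,u,v); return o+r*d[int(round(v)),int(round(u))]
def proj(n,P):
    c=optics.calibration(n); q=c['rotation'].T@(np.array(P)-c['xyz']); return c['fx']*q[0]/q[2]+c['cx'],c['fy']*q[1]/q[2]+c['cy']
def cloud(n,d):
    c=optics.calibration(n); v,u=np.mgrid[0:480,0:640]
    r=np.stack([(u-c['cx'])/c['fx'],(v-c['cy'])/c['fy'],np.ones(u.shape)],-1)@np.array(c['rotation']).T
    return np.array(c['xyz'])+r*d[...,None]
E
python3 - <<'E'
from h import *
t=cv2.imread('pics/top0.png'); s=cv2.imread('pics/side0.png')
cv2.imwrite('pics/topc.png',cv2.resize(t[180:290,200:390],None,fx=4,fy=4,interpolation=cv2.INTER_CUBIC))
cv2.imwrite('pics/sidec.png',cv2.resize(s[170:310,150:370],None,fx=3.6,fy=3.6,interpolation=cv2.INTER_CUBIC))
d=np.load('top0.npy');P=cloud('top',d)
# lid points
m=(abs(P[...,2]-106)<8)&(d>0); m[:90]=0;m[240:]=0;m[:,:200]=0;m[:,400:]=0
hsv=cv2.cvtColor(t,cv2.COLOR_BGR2HSV); m&=(hsv[...,0]>18)&(hsv[...,0]<32)&(hsv[...,1]>120)
print(m.sum(),P[m][:,2].mean())
k,l,st,_=cv2.connectedComponentsWithStats(m.astype(np.uint8)); i=1+st[1:,4].argmax();print(st[i])
c=max(cv2.findContours((l==i).astype(np.uint8),0,2)[0],key=cv2.contourArea)
a=cv2.minAreaRect(c);print(a,cv2.boxPoints(a))
for q in cv2.boxPoints(a): print(onz('top',*q,106))
E
```

```text
13124 105.47083294439385
[  216   103   173   120 13101]
((302.5811462402344, 163.5015869140625), (161.75442504882812, 97.3464584350586), 9.246112823486328) [[214.93417 198.54742]
 [230.57535 102.46576]
 [390.22812 128.45575]
 [374.58694 224.53741]]
[695.51871106 219.82163153 106.        ]
[951.10122039 186.24165635 106.        ]
[ 887.017345   -232.24562338  106.        ]
[ 632.83712458 -190.29145188  106.        ]
```

View pics/topc.png

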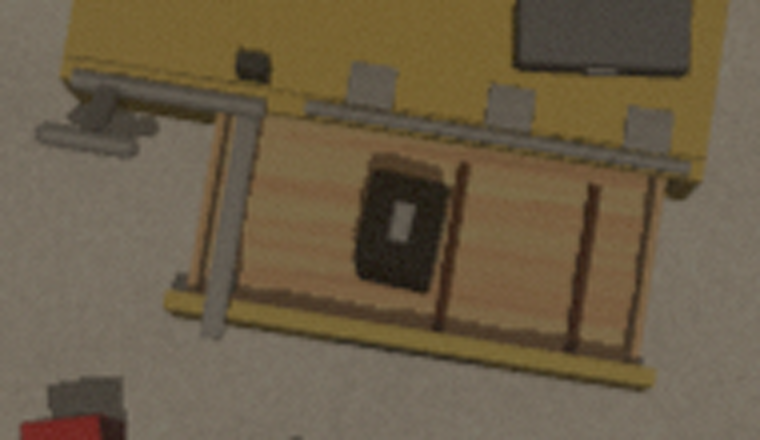

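View pics/sidec.png

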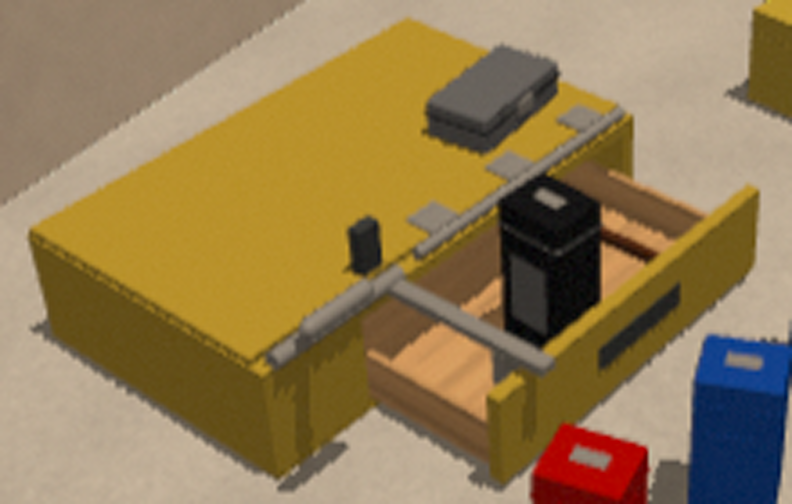

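```bash
python3 - <<'E'
from h import *
t=cv2.imread('pics/top0.png')
d=np.load('top0.npy');P=cloud('top',d)
hsv=cv2.cvtColor(t,cv2.COLOR_BGR2HSV); y=(hsv[...,0]>18)&(hsv[...,0]<34)&(hsv[...,1]>120)
m=y&(abs(P[...,2]-88)<8); m[:235]=0; m[290:]=0; m[:,:235]=0;m[:,375:]=0
print(m.sum(),P[m].mean(0))
c=np.argwhere(m)[:,::-1].astype(np.float32); 
q=np.array([onz('top',u,v,88)[:2] for u,v in c],np.float32)
a=cv2.minAreaRect(q);print(a,cv2.boxPoints(a))
# lid in metric
m=y&(abs(P[...,2]-106)<8); m[:90]=0;m[228:]=0;m[:,:205]=0;m[:,400:]=0
k,l,st,_=cv2.connectedComponentsWithStats(m.astype(np.uint8)); m=l==1+st[1:,4].argmax()
q=np.array([onz('top',u,v,106)[:2] for v,u in np.argwhere(m)],np.float32)
a=cv2.minAreaRect(q);print(a,cv2.boxPoints(a))
# pack top
m=(P[...,2]>130)&(P[...,2]<156)&(d>0); m[:200]=0;m[260:]=0;m[:,:280]=0;m[:,:] &= (np.arange(640)<330)[None]
print(m.sum(),P[m].mean(0)); q=np.array([onz('top',u,v,144)[:2] for v,u in np.argwhere(m)],np.float32);a=cv2.minAreaRect(q);print(a,cv2.boxPoints(a))
# thumb
m=(P[...,2]>140)&(d>0); m[:200]=0;m[225:]=0;m[:,:200]=0;m[:,240:]=0
print(m.sum(),P[m].mean(0)); q=np.array([onz('top',u,v,160)[:2] for v,u in np.argwhere(m)],np.float32);a=cv2.minAreaRect(q);print(a)
for u,v in[(222,214.5)]: print(onz('top',u,v,167),dep('top',d,u,v))
E
```

```text
545 [530.59646038 -10.95767133  87.52157023]
((547.4690551757812, -6.6458282470703125), (315.487548828125, 45.31861877441406), 81.50711059570312) [[ 501.76157 -159.31332]
 [ 546.58325 -166.00629]
 [ 593.1765   146.02167]
 [ 548.35486  152.71463]]Traceback (most recent call last):
  File "<stdin>", line 13, in <module>
  File "h.py", line 6, in onz
    o,r=ray(n,u,v); return o+r*(z-o[2])/r[2]
        ~~~^^^^^^^
  File "h.py", line 4, in ray
    c=optics.calibration(n); r=c['rotation']@np.array([(u-c['cx'])/c['fx'],(v-c['cy'])/c['fy'],1.]); return np.array(c['xyz']),r
ValueError: time passes only in moves, steps and waits
```

```bash
sed -i 's/^def ray/_C={}\ndef cal(n):\n    if n not in _C: _C[n]=optics.calibration(n)\n    return _C[n]\ndef ray/; s/c=optics.calibration(n)/c=cal(n)/' h.py; python3 - <<'E'
from h import *
t=cv2.imread('pics/top0.png')
d=np.load('top0.npy');P=cloud('top',d)
hsv=cv2.cvtColor(t,cv2.COLOR_BGR2HSV); y=(hsv[...,0]>18)&(hsv[...,0]<34)&(hsv[...,1]>120)
def rect(m,z):
    q=np.array([onz('top',u,v,z)[:2] for v,u in np.argwhere(m)],np.float32);a=cv2.minAreaRect(q);print(a,cv2.boxPoints(a).tolist(),q.mean(0))
m=y&(abs(P[...,2]-88)<8); m[:245]=0; m[290:]=0; m[:,:235]=0;m[:,375:]=0
k,l,st,_=cv2.connectedComponentsWithStats(m.astype(np.uint8),connectivity=4);print(st[1:]); rect(m,88)
m=y&(abs(P[...,2]-106)<8); m[:90]=0;m[228:]=0;m[:,:205]=0;m[:,400:]=0
k,l,st,_=cv2.connectedComponentsWithStats(m.astype(np.uint8)); m=l==1+st[1:,4].argmax();rect(m,106)
m=(P[...,2]>130)&(P[...,2]<156)&(d>0); m[:200]=0;m[260:]=0;m[:,:280]=0;m[:,:] &= (np.arange(640)<330)[None]
print('pack',m.sum(),P[m].mean(0)); rect(m,144)
m=(P[...,2]>140)&(d>0); m[:200]=0;m[225:]=0;m[:,:200]=0;m[:,240:]=0
print('thumb',m.sum(),P[m].mean(0)); rect(m,163)
E
```

```text
[[291 247   2   1   2]
 [295 248   1   1   1]
 [300 249   1   1   1]
 [304 250   1   1   1]
 [241 253  10   5  40]
 [257 255 106  21 500]]
((547.4690551757812, -6.6458587646484375), (315.487548828125, 45.31861877441406), 81.50711059570312) [[501.7615661621094, -159.3133544921875], [546.583251953125, -166.00631713867188], [593.176513671875, 146.02163696289062], [548.3548583984375, 152.714599609375]] [530.5657   -10.953797]
((791.6268310546875, -4.3092498779296875), (415.9884338378906, 257.6893615722656), 81.33368682861328) [[632.9127197265625, -190.51446533203125], [887.659912109375, -229.34298706054688], [950.3409423828125, 181.89596557617188], [695.59375, 220.7244873046875]] [804.78735     7.6892257]
pack 485 [ 5.99160274e+02 -1.63732490e-02  1.43307982e+02]
((598.9540405273438, -0.007534027099609375), (49.77467727661133, 60.857017517089844), 77.85671997070312) [[563.9711303710938, -17.937156677246094], [623.4664916992188, -30.738861083984375], [633.9369506835938, 17.922088623046875], [574.4415893554688, 30.723793029785156]] [ 5.990811e+02 -2.318675e-02]
thumb 165 [647.8547845  193.21710269 161.99595794]
((651.5538940429688, 192.9725341796875), (62.62160873413086, 25.266773223876953), 82.4378890991211) [[634.9098510742188, 163.59661865234375], [659.9568481445312, 160.271484375], [668.1979370117188, 222.34844970703125], [643.1509399414062, 225.673583984375]] [647.68115 193.0743 ]
```

```bash
python3 - <<'E'
from h import *
t=cv2.imread('pics/top0.png')
d=np.load('top0.npy');P=cloud('top',d)
X=np.array([.9888,-.1495]);Y=np.array([.1495,.9888]);O=np.array([658.3,-24.4])
hsv=cv2.cvtColor(t,cv2.COLOR_BGR2HSV)
for n,m in(('blue',(abs(hsv[...,0].astype(int)-112)<12)&(hsv[...,1]>150)),('red',((hsv[...,0]<8)|(hsv[...,0]>172))&(hsv[...,1]>180))):
    k,l,st,ce=cv2.connectedComponentsWithStats(m.astype(np.uint8))
    for i in range(1,k):
        if st[i,4]>100:
            q=P[(l==i)&(d>0)];q=q[q[:,2]>q[:,2].max()-15]; c=(q[:,:2]-O)
            print(n,st[i],q.min(0).round(),q.max(0).round(),'cab x',(c@X).min(),(c@X).max(),'y',(c@Y).min(),(c@Y).max())
def cab(u,v,z):
    p=onz('top',u,v,z)[:2]-O; return (p@X).round(1),(p@Y).round(1)
for a in((460,165),(440,328),(593,185),(572,350)): print('rib',cab(200+a[0]/4,180+a[1]/4,24))
for a in((168,310),(650,388)): print('panel',cab(200+a[0]/4,180+a[1]/4,88))
print('stay tip',cab(200+213/4,180+335/4,110)); print('thumb ends',cab(200+42/4,180+134/4,165),cab(200+133/4,180+147/4,165))
E
```

```text
rib (np.float64(-4.7), np.float64(-15.6))
rib (np.float64(-115.8), np.float64(-19.8))
rib (np.float64(-3.7), np.float64(-106.5))
rib (np.float64(-116.3), np.float64(-109.5))
panel (np.float64(-136.9), np.float64(154.6))
panel (np.float64(-137.1), np.float64(-158.8))
stay tip (np.float64(-149.3), np.float64(121.3))
thumb ends (np.float64(-47.3), np.float64(240.5)) (np.float64(-46.3), np.float64(184.1))
```

```bash
python3 - <<'E'
from h import *
d=np.load('top0.npy');P=cloud('top',d)
X=np.array([.9888,-.1495]);Y=np.array([.1495,.9888]);O=np.array([658.3,-24.4])
m=(P[...,2]>60)&(d>0); m[:265]=0;m[345:]=0;m[:,:195]=0;m[:,360:]=0
k,l,st,ce=cv2.connectedComponentsWithStats(m.astype(np.uint8))
for i in range(1,k):
    if st[i,4]>60:
        q=P[l==i]; c=q[:,:2]-O; z=q[:,2]
        print(st[i],z.max().round(),'world',q.min(0).round(),q.max(0).round(),'cab x',(c@X).min().round(),(c@X).max().round(),'y',(c@Y).min().round(),(c@Y).max().round())
s=robot.observe()
R=np.array(s['ee_rot']);tgt=np.append(O-62*X+76*Y,230);print(tgt,R.T@(tgt-s['position']))
print('yaw of y to X_c', np.degrees(np.arctan2(-.1495,.9888)-np.arctan2(R[1,1],R[0,1])), 'joints',s['qpos'])
E
```

```text
[291 265  69  11 301] 95.0 world [ 504. -153.   60.] [530.  23.  95.] cab x -135.0 -122.0 y -149.0 28.0
[205 283  26  27 574] 139.0 world [414. 179.  60.] [479. 235. 139.] cab x -279.0 -209.0 y 165.0 228.0
[255 300  27  29 521] 137.0 world [369.  47.  62.] [438. 110. 137.] cab x -303.0 -231.0 y 30.0 97.0
[319 301  29  31 518] 139.0 world [ 362. -118.   66.] [437. -49. 139.] cab x -285.0 -209.0 y -134.0 -61.0
[608.3564  60.0178 230.    ] [ 604.75457548 -559.53754717    1.35198803]
yaw of y to X_c 67.31577879692964 joints [ 1.58821352  0.50175732 -0.42682514  1.55133662  0.22083235  1.13826909
 -0.21030097]
```

```bash
python3 -m creep '[[3.5,-3.2,0,-0.1],[7,-6.4,0,-0.2],[10.5,-9.6,0,-0.3],[14,-12.8,0,-0.4],[17.5,-16,0,-0.5],[21,-19.2,0,-0.6],[24.5,-22.4,0,-0.7],[28,-25.6,0,-0.8],[31.5,-28.8,0,-0.9],[35,-32,0,-1.0],[38.5,-35.2,0,-1.1],[42,-38.4,0,-1.175]]' 0.4
cat > st.py <<'E'
from h import *
import sys
X=np.array([.9888,-.1495]);Y=np.array([.1495,.9888]);O=np.array([658.3,-24.4])
s=robot.observe();R=np.array(s['ee_rot']);p=s['position'];c=p[:2]-O
print('t',s['time_s'],'cab',(c@X).round(1),(c@Y).round(1),'z',p[2].round(1),'F',np.round(s['force'],1),'w',round(s['width'],1),'q',np.round(s['qpos'],2))
print('yaw y-axis vs cab x',np.degrees(np.arctan2(R[:2,1]@Y,R[:2,1]@X)).round(1))
if len(sys.argv)>3:
    a,b,z=map(float,sys.argv[1:4]);t=np.append(O+a*X+b*Y,z);print('tool shift cm',(R.T@(t-p)/10).round(2))
E
python3 st.py -62 76 230
```

```text
time_s: 1.3
position: [472.3, -153.7, 231.0]
ee_rot: [[0.146, 0.989, -0.001], [0.989, -0.146, 0.001], [0.001, -0.001, -1.0]]
force: [0.7, -1.3, 0.8]
width: 34.0
t 1.3 cab -164.6 -155.7 z 231.0 F [ 0.7 -1.3  0.8] w 34.0 q [ 1.04  0.31 -0.91  1.92  0.28  1.05 -0.14]
yaw y-axis vs cab x 0.2
tool shift cm [23.13 10.33  0.12]
```

```bash
python3 -m creep '[[4,1.8,0,0],[8,3.6,0,0],[12,5.4,0,0],[16,7.2,0,0],[20,9,0,0],[23.1,10.3,0,0],[23.1,10.3,3,0],[23.1,10.3,6,0],[23.1,10.3,9,0],[23.1,10.3,11.3,0],[23.1,10.3,11.3,0]]' && python3 st.py -62 76 117; python3 - <<'E'
from h import *
for n in('side','top'):
    p,d=optics.capture(n); 
    c=p[130:310,150:390] if n=='side' else p[180:290,200:390]
    cv2.imwrite(f'pics/{n}1.png',cv2.resize(c,None,fx=3.3,fy=3.3))
E
```

```text
time_s: 2.4
position: [604.9, 59.1, 114.3]
ee_rot: [[0.146, 0.989, -0.008], [0.989, -0.146, 0.001], [-0.001, -0.008, -1.0]]
force: [-0.7, 0.1, 0.0]
width: 34.3
t 2.4 cab -65.3 74.5 z 114.3 F [-0.7  0.1  0. ] w 34.3 q [ 0.43  0.67 -0.79  1.74  0.56  0.98 -0.72]
yaw y-axis vs cab x 0.2
tool shift cm [ 0.14  0.33 -0.27]
```

View pics/side1.png

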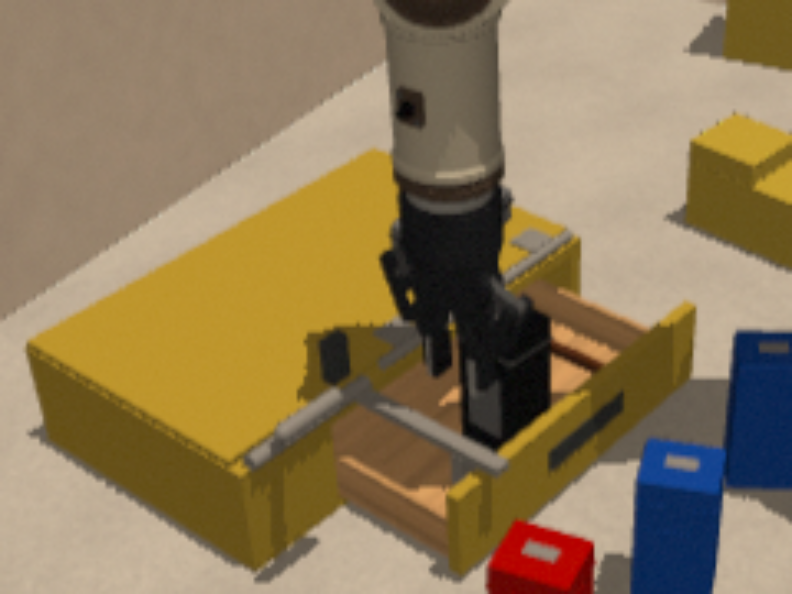

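```bash
python3 -m creep '[[-0.5,0.3,0,0],[-1,0.3,0,0],[-1.5,0.3,0,0],[-2,0.3,0,0],[-2.4,0.3,0,0],[-2.8,0.3,0,0],[-3.2,0.3,0,0],[-3.6,0.3,0,0],[-4,0.3,0,0],[-4.4,0.3,0,0],[-4.8,0.3,0,0],[-5.2,0.3,0,0]]' && python3 st.py; python3 - <<'E'
from h import *
for n in('side','top'):
    p,d=optics.capture(n); 
    c=p[130:310,150:390] if n=='side' else p[180:290,200:390]
    cv2.imwrite(f'pics/{n}2.png',cv2.resize(c,None,fx=3.3,fy=3.3))
E
```

```text
time_s: 3.7
position: [603.0, 7.6, 118.0]
ee_rot: [[0.146, 0.989, -0.002], [0.989, -0.146, 0.001], [0.001, -0.002, -1.0]]
force: [1.1, 0.9, 1.3]
width: 33.9
t 3.7 cab -59.5 23.4 z 118.0 F [1.1 0.9 1.3] w 33.9 q [ 0.52  0.65 -0.79  1.75  0.55  0.97 -0.64]
yaw y-axis vs cab x 0.2
```

View pics/side2.png

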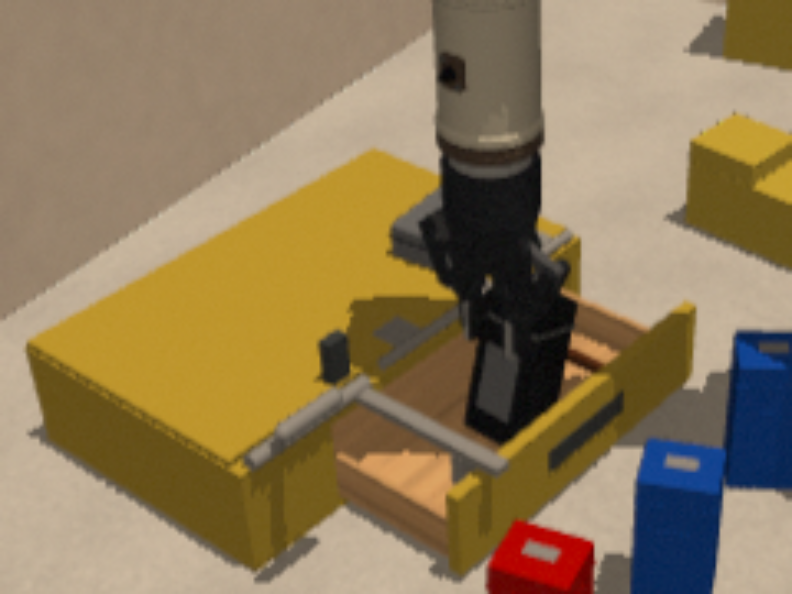

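```bash
python3 -m creep '[[-0.3,0,0,0],[-0.6,0,0,0],[-0.9,0,0,0],[-1.2,0,0,0],[-1.5,0,0,0],[-1.8,0,0,0],[-2.1,0,0,0],[-2.4,0,0,0],[-2.7,0,0,0],[-3,0,0,0]]' && python3 st.py; python3 - <<'E'
from h import *
for n in('side','top'):
    p,d=optics.capture(n); 
    c=p[130:310,150:390] if n=='side' else p[180:290,200:390]
    cv2.imwrite(f'pics/{n}3.png',cv2.resize(c,None,fx=3.3,fy=3.3))
E
```

```text
time_s: 4.8
position: [598.5, -23.0, 117.8]
ee_rot: [[0.147, 0.989, -0.002], [0.989, -0.147, 0.001], [0.0, -0.002, -1.0]]
force: [-0.3, -0.3, 0.2]
width: 34.2
t 4.8 cab -59.4 -7.6 z 117.8 F [-0.3 -0.3  0.2] w 34.2 q [ 0.57  0.65 -0.79  1.76  0.55  0.97 -0.59]
yaw y-axis vs cab x 0.1
```

View pics/side3.png

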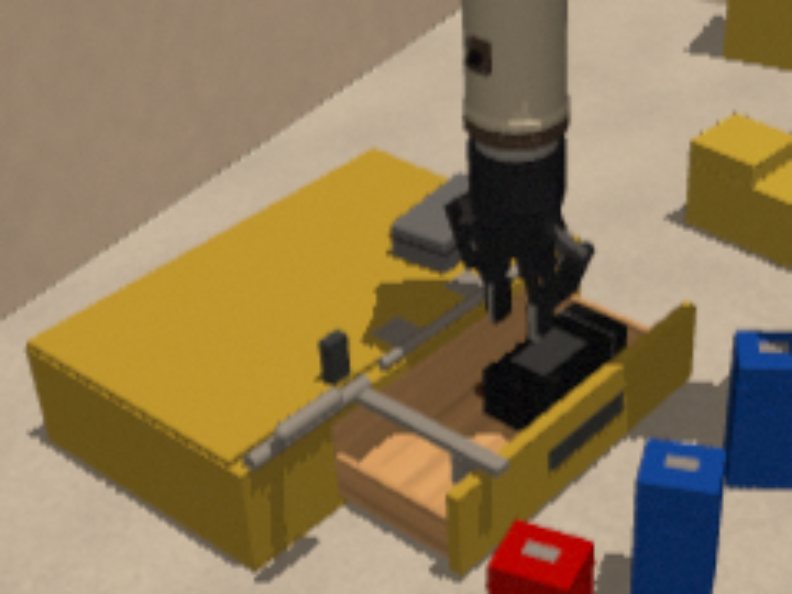

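```bash
python3 -m creep '[[0,0,-4,0],[0,0,-8,0],[0,0,-11.5,0],[4,-1,-11.5,0],[8,-2,-11.5,0],[12,-3,-11.5,0],[16,-3.6,-11.5,0],[20,-3.6,-11.5,0],[23,-3.6,-11.5,0],[23,-3.6,-11.5,0]]' 0 && python3 st.py -95 222 147; python3 - <<'E'
from h import *
X=np.array([.9888,-.1495]);Y=np.array([.1495,.9888]);O=np.array([658.3,-24.4])
p,d=optics.capture('top'); cv2.imwrite('pics/top4.png',cv2.resize(p[180:290,200:390],None,fx=4,fy=4))
P=cloud('top',d); g=cv2.cvtColor(p,cv2.COLOR_BGR2GRAY)
m=(g<45)&(P[...,2]>60)&(P[...,2]<90)&(d>0);m[:205]=0;m[270:]=0;m[:,:275]=0;m[:,365:]=0
m=cv2.morphologyEx(m.astype(np.uint8),cv2.MORPH_OPEN,np.ones((3,3)))
k,l,st,_=cv2.connectedComponentsWithStats(m); m=l==1+st[1:,4].argmax()
q=np.array([onz('top',u,v,74)[:2]-O for v,u in np.argwhere(m)]);q=np.stack([q@X,q@Y],1).astype(np.float32)
print(P[m][:,2].mean(),cv2.minAreaRect(q))
E
```

```text
time_s: 5.9
position: [595.7, 216.1, 233.4]
ee_rot: [[0.14, 0.99, -0.002], [0.99, -0.14, 0.005], [0.004, -0.003, -1.0]]
force: [-0.9, 0.6, 0.2]
width: 0.1
t 5.9 cab -97.9 228.4 z 233.4 F [-0.9  0.6  0.2] w 0.1 q [ 0.22  0.59 -0.88  1.58  0.47  1.2  -0.89]
yaw y-axis vs cab x 0.5
tool shift cm [-0.68  0.31  8.64]
73.17602354418906 ((-64.13174438476562, -39.63056945800781), (104.46437072753906, 60.36128616333008), 89.8284683227539)
```

View pics/top4.png

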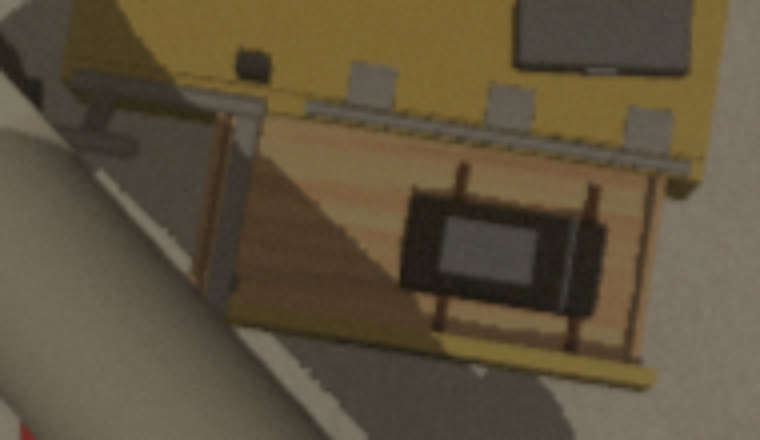

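```bash
python3 - <<'E'
from h import *
X=np.array([.9888,-.1495]);Y=np.array([.1495,.9888]);O=np.array([658.3,-24.4])
def cab(a,z):
    p=onz('top',200+a[0]/4,180+a[1]/4,z)[:2]-O; return (p@X).round(1),(p@Y).round(1)
for a in((413,192),(400,289),(606,222),(592,316)): print(cab(a,74))
E
```

```text
(np.float64(-34.4), np.float64(11.9))
(np.float64(-98.5), np.float64(10.0))
(np.float64(-33.7), np.float64(-115.7))
(np.float64(-96.0), np.float64(-116.0))
```

```bash
python3 -m creep '[[-4.5,0.8,0,0],[-9,1.6,0,0],[-13.5,2.4,0,0],[-17.5,3.2,0,0],[-18.3,3.2,0,0],[-18.3,3.2,4,0],[-18.3,3.2,8,0],[-18.3,3.2,12,0],[-18.3,3.2,15,0],[-18.3,3.2,16,0],[-18.3,3.2,16,0]]' 0.4 && python3 st.py -65.5 13.3 48
```

```text
time_s: 7.05
position: [600.1, 27.0, 71.4]
ee_rot: [[0.143, 0.99, -0.005], [0.99, -0.143, 0.002], [0.001, -0.006, -1.0]]
force: [0.6, -0.2, 0.5]
width: 34.2
t 7.05 cab -65.2 42.1 z 71.4 F [ 0.6 -0.2  0.5] w 34.2 q [ 0.47  0.71 -0.76  1.78  0.61  0.9  -0.71]
yaw y-axis vs cab x 0.4
tool shift cm [-2.88 -0.03  2.33]
```

```bash
python3 -m creep '[[0,0,1.2,0],[0,0,2.3,0],[-0.5,0,2.3,0],[-1,0,2.3,0],[-1.4,0,2.3,0],[-1.7,0,2.3,0],[-2,0,2.3,0],[-2.2,0,2.3,0],[-2.4,0,2.3,0],[-2.6,0,2.3,0],[-2.8,0,2.3,0],[-2.8,0,2.3,0]]' && python3 st.py
```

```text
time_s: 8.25
position: [596.3, -0.6, 48.6]
ee_rot: [[0.143, 0.99, -0.005], [0.99, -0.143, 0.002], [0.002, -0.005, -1.0]]
force: [1.6, 3.4, 1.8]
width: 34.5
t 8.25 cab -64.9 14.3 z 48.6 F [1.6 3.4 1.8] w 34.5 q [ 0.5   0.74 -0.74  1.8   0.63  0.86 -0.69]
yaw y-axis vs cab x 0.4
```

```bash
python3 -m creep '[[1.5,0,0,0],[1.5,0,-4.5,0],[1.5,0,-9,0],[1.5,0,-13.5,0],[1.5,0,-18.5,0],[6,-1,-18.5,0],[10.5,-2.5,-18.5,0],[15,-3.3,-18.5,0],[19,-3.3,-18.5,0],[21,-3.3,-18.5,0],[21,-3.3,-18.5,0]]' 0 && python3 st.py -95 225 147; python3 - <<'E'
from h import *
p,d=optics.capture('top'); cv2.imwrite('pics/top5.png',cv2.resize(p[180:290,200:390],None,fx=4,fy=4))
E
```

```text
time_s: 9.35
position: [593.0, 216.5, 234.0]
ee_rot: [[0.137, 0.991, -0.005], [0.991, -0.137, 0.004], [0.003, -0.006, -1.0]]
force: [1.1, -0.8, 0.8]
width: -0.2
t 9.35 cab -100.6 228.5 z 234.0 F [ 1.1 -0.8  0.8] w -0.2 q [ 0.23  0.59 -0.89  1.58  0.47  1.2  -0.89]
yaw y-axis vs cab x 0.7
tool shift cm [-0.38  0.6   8.7 ]
```

View pics/top5.png

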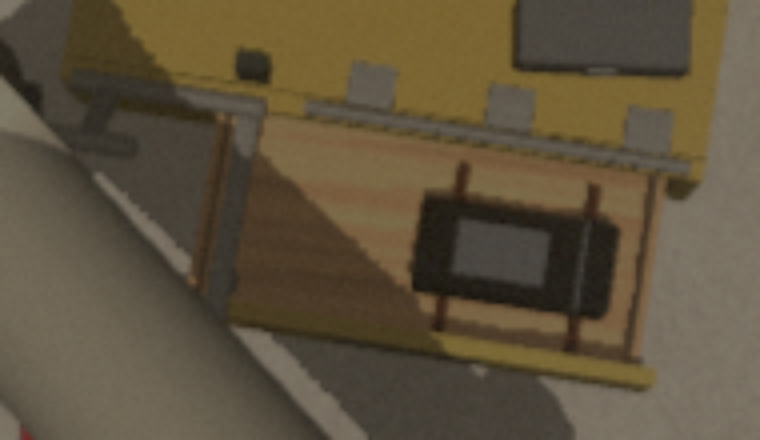

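```bash
python3 -m creep '[[-0.4,0.6,3,0],[-0.4,0.6,6,0],[-0.4,0.6,8.7,0],[-0.4,0.6,8.7,0]]' && python3 st.py -95 225 147; python3 - <<'E'
from h import *
X=np.array([.9888,-.1495]);Y=np.array([.1495,.9888]);O=np.array([658.3,-24.4])
for n in('top','side'):
    p,d=optics.capture(n); cv2.imwrite(f'pics/{n}6.png',p)
    P=cloud(n,d); C=P[...,:2]-O; x=C@X;y=C@Y;z=P[...,2]
    for lo in range(-300,100,40):
        m=(d>0)&(x>lo)&(x<lo+40)&(y>110)&(y<140)&(z>130)
        if m.sum(): print(n,lo,m.sum(),z[m].min().round(),z[m].max().round())
E
```

```text
time_s: 9.8
position: [596.0, 205.1, 142.1]
ee_rot: [[0.142, 0.99, -0.013], [0.99, -0.142, -0.003], [-0.004, -0.013, -1.0]]
force: [-0.5, -0.0, 0.9]
width: 0.1
t 9.8 cab -96.0 217.7 z 142.1 F [-0.5 -0.   0.9] w 0.1 q [ 0.2   0.68 -0.82  1.66  0.55  1.07 -0.94]
yaw y-axis vs cab x 0.4
tool shift cm [ 0.73  0.09 -0.49]
top -260 3 605.0 611.0
top -220 307 587.0 634.0
top -180 394 601.0 630.0
top -140 288 535.0 611.0
top -100 4 538.0 550.0
top -20 19 131.0 147.0
top 20 31 131.0 153.0
side -260 61 577.0 621.0
side -220 988 529.0 634.0
side -180 168 607.0 631.0
side -140 2 603.0 606.0
```

View pics/side6.png

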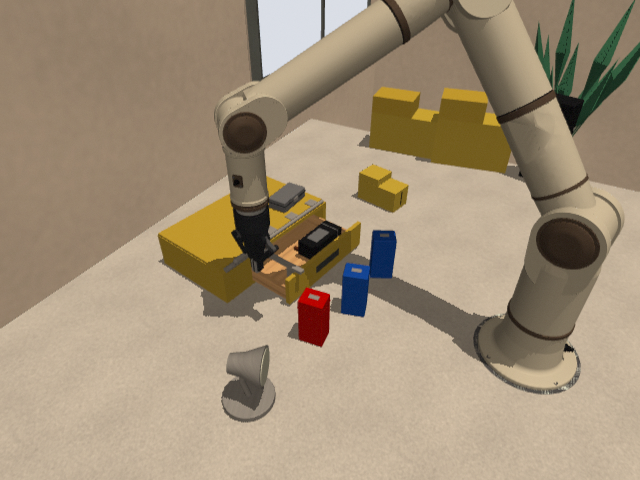

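```bash
python3 -m creep '[[0.7,0,-0.5,0],[0.7,1,-0.5,0],[0.7,2,-0.5,0],[0.7,2.6,-0.5,0],[0.7,3.2,-0.5,0],[0.7,3.8,-0.5,0],[0.7,4.4,-0.5,0],[0.7,5,-0.5,0],[0.7,5.6,-0.5,0],[0.7,6.2,-0.5,0]]' && python3 st.py; python3 - <<'E'
from h import *
p,d=optics.capture('side'); cv2.imwrite('pics/side7.png',cv2.resize(p[150:320,140:370],None,fx=3.4,fy=3.4))
E
```

```text
time_s: 10.9
position: [658.6, 209.2, 155.0]
ee_rot: [[0.137, 0.991, -0.008], [0.991, -0.137, 0.002], [0.001, -0.008, -1.0]]
force: [-0.3, 1.4, 1.1]
width: -0.1
t 10.9 cab -34.6 231.0 z 155.0 F [-0.3  1.4  1.1] w -0.1 q [ 0.17  0.76 -0.81  1.49  0.57  1.15 -0.88]
yaw y-axis vs cab x 0.7
```

View pics/side7.png

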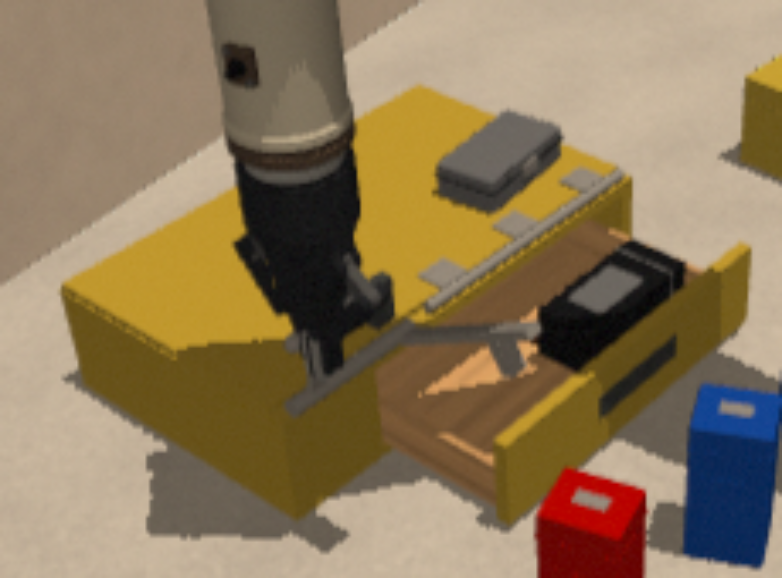

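```bash
python3 -m creep '[[-0.3,0.6,0.3,0],[-0.6,1.2,0.5,0],[-0.6,1.8,0.5,0],[-0.6,2.4,0.5,0],[-0.6,3,0.5,0],[-0.6,3.6,0.5,0],[-0.6,4.2,0.5,0],[-0.6,4.8,0.5,0],[-0.6,5.2,0.5,0],[-0.6,5.6,0.5,0]]' && python3 st.py; python3 - <<'E'
from h import *
p,d=optics.capture('side'); cv2.imwrite('pics/side8.png',cv2.resize(p[130:300,140:370],None,fx=3.4,fy=3.4))
E
```

```text
time_s: 11.95
position: [716.5, 193.4, 148.2]
ee_rot: [[0.14, 0.99, -0.005], [0.99, -0.14, 0.002], [0.001, -0.005, -1.0]]
force: [-1.4, -0.8, -0.3]
width: 0.2
t 11.95 cab 24.9 224.1 z 148.2 F [-1.4 -0.8 -0.3] w 0.2 q [ 0.15  0.84 -0.78  1.34  0.59  1.2  -0.81]
yaw y-axis vs cab x 0.6
```

View pics/side8.png

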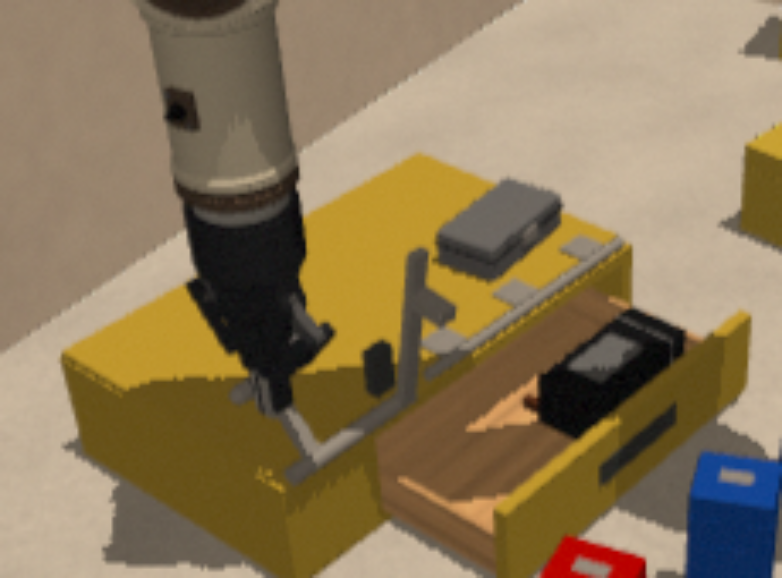

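```bash
python3 -m creep '[[0,0.5,0,0],[0,1,0,0],[0,1.5,0,0],[0,2,0,0],[0,2,0,0],[0,2,0,0],[0,1,0,0],[0,0,0,0],[0,-1,0,0],[0,-1,0,0]]' && python3 st.py; python3 - <<'E'
from h import *
p,d=optics.capture('side'); cv2.imwrite('pics/side9.png',cv2.resize(p[130:300,140:370],None,fx=3.4,fy=3.4))
E
```

```text
time_s: 13.0
position: [705.4, 195.5, 148.5]
ee_rot: [[0.138, 0.99, -0.005], [0.99, -0.138, 0.002], [0.001, -0.005, -1.0]]
force: [-0.2, 0.1, 0.6]
width: 0.0
t 13.0 cab 13.7 224.5 z 148.5 F [-0.2  0.1  0.6] w 0.0 q [ 0.16  0.82 -0.78  1.37  0.59  1.19 -0.82]
yaw y-axis vs cab x 0.7
```

View pics/side9.png

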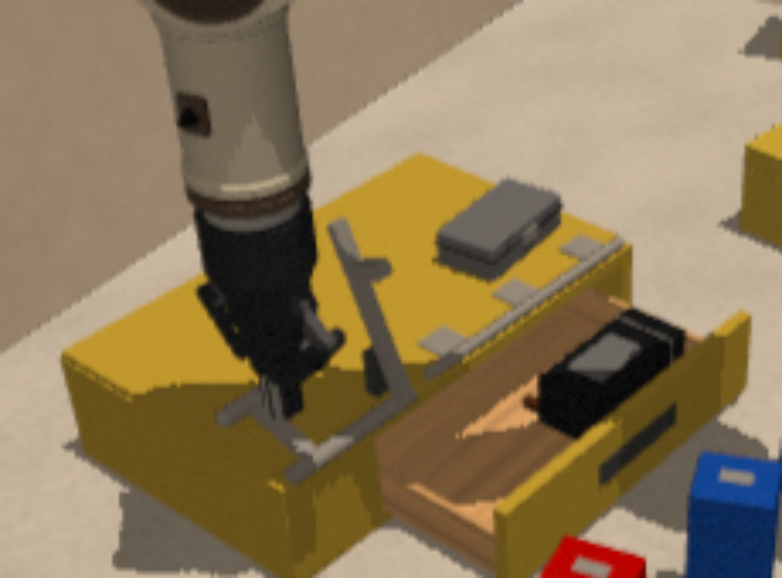

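```bash
python3 -m creep '[[0,-0.5,-4,0],[0,-1,-8,0],[0,-5,-10,0],[0,-9.5,-10,0],[-2,-13.5,-10,0],[-5,-17,-10,0],[-9,-18.4,-10,0],[-13.5,-18.4,-10,0],[-18,-18.4,-10,0],[-22,-18.4,-10,0],[-22.7,-18.4,-10,0],[-22.7,-18.4,-10,0]]' && python3 st.py -172 -2 62;  python3 - <<'E'
from h import *
for n in('side','top'):
    p,d=optics.capture(n); cv2.imwrite(f'pics/{n}10.png',p)
E
```

```text
time_s: 14.25
position: [493.4, -6.6, 249.3]
ee_rot: [[0.143, 0.99, -0.003], [0.99, -0.143, 0.001], [0.0, -0.003, -1.0]]
force: [-0.1, 0.6, 0.2]
width: -0.1
t 14.25 cab -165.7 -7.1 z 249.3 F [-0.1  0.6  0.2] w -0.1 q [ 0.79  0.3  -0.97  1.9   0.28  1.09 -0.44]
yaw y-axis vs cab x 0.4
tool shift cm [ 0.5  -0.56 18.74]
```

View pics/side10.png

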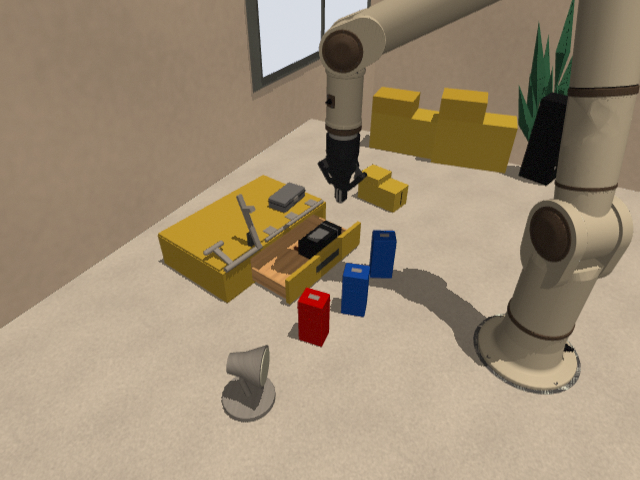

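View pics/top10.png

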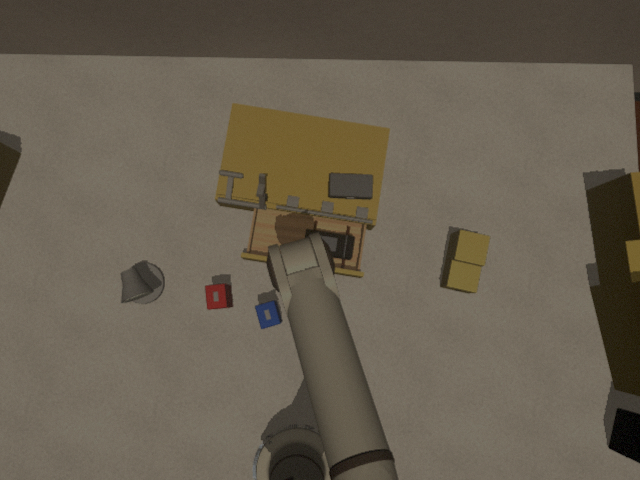

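```bash
python3 -m creep '[[0.5,-0.9,2,0],[0.5,-0.9,5,0],[0.5,-0.9,8,0],[0.5,-0.9,11,0],[0.5,-0.9,14,0],[0.5,-0.9,16.5,0],[0.5,-0.9,18.5,0],[0.5,-0.9,18.5,0]]' && python3 st.py -14 -2 62;  python3 - <<'E'
from h import *
p,d=optics.capture('side'); cv2.imwrite('pics/side11.png',cv2.resize(p[130:330,200:420],None,fx=2.9,fy=2.9))
E
```

```text
time_s: 15.15
position: [483.1, 6.0, 62.5]
ee_rot: [[0.134, 0.991, -0.007], [0.991, -0.134, 0.004], [0.003, -0.008, -1.0]]
force: [-0.6, 0.3, -0.2]
width: -0.2
t 15.15 cab -177.8 3.8 z 62.5 F [-0.6  0.3 -0.2] w -0.2 q [ 0.57  0.56 -0.78  2.07  0.58  0.74 -0.71]
yaw y-axis vs cab x 0.9
tool shift cm [-0.84 16.37 -0.08]
```

View pics/side11.png

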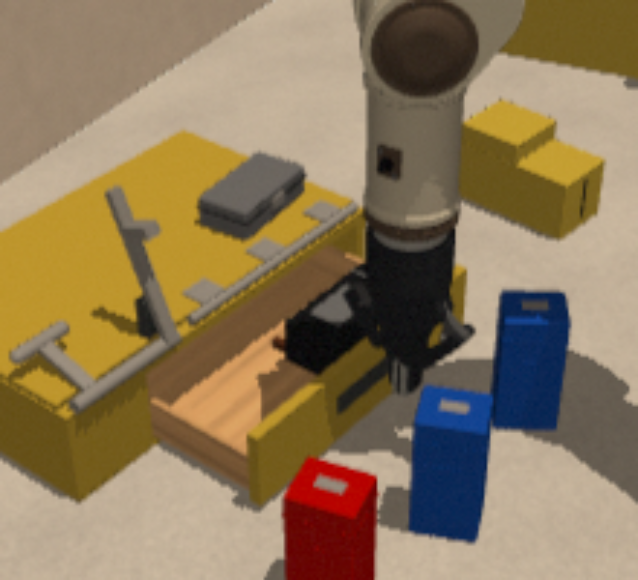

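```bash
python3 -m creep '[[-0.5,1,0,0],[-0.5,2,0,0],[-0.5,2.5,0,0],[-0.5,3,0,0],[-0.5,3.6,0,0],[-0.5,4.2,0,0],[-0.5,4.8,0,0],[-0.5,5.5,0,0],[-0.5,6.2,0,0],[-0.6,6.9,0,0],[-0.6,7.6,0,0],[-0.6,8.3,0,0]]' && python3 st.py -30 -2 62;python3 - <<'E'
from h import *
p,d=optics.capture('side'); cv2.imwrite('pics/side12.png',cv2.resize(p[130:330,200:420],None,fx=2.9,fy=2.9))
E
```

```text
time_s: 16.4
position: [566.3, -11.1, 63.4]
ee_rot: [[0.134, 0.991, -0.005], [0.991, -0.134, 0.004], [0.004, -0.005, -1.0]]
force: [-2.2, 0.7, 1.6]
width: 0.1
t 16.4 cab -93.0 -0.6 z 63.4 F [-2.2  0.7  1.6] w 0.1 q [ 0.54  0.67 -0.74  1.87  0.6   0.84 -0.65]
yaw y-axis vs cab x 0.9
tool shift cm [-0.24  6.29  0.11]
```

View pics/side12.png

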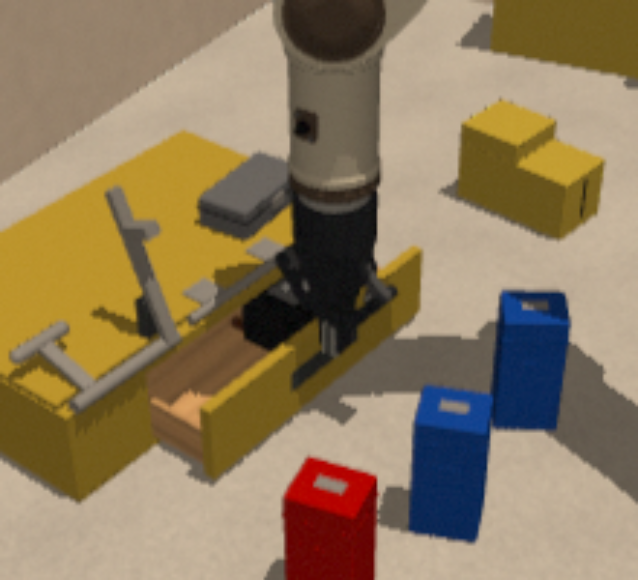

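```bash
python3 -m creep '[[0,-1.5,0,0],[0,-3,0,0],[0,-3,0,0.15],[0,-3,0,0.3],[0,-3,0,0.45],[0,-3,0,0.6],[0,-3,0,0.75],[0,-3,0,0.9],[0,-3,0,1.05],[0,-3,0,1.2],[0,-3,0,1.35],[0,-3,0,1.5]]' && python3 st.py -30 -2 68
```

```text
time_s: 17.65
position: [539.4, -7.5, 64.1]
ee_rot: [[0.998, -0.07, -0.001], [-0.07, -0.998, 0.004], [-0.001, -0.004, -1.0]]
force: [-0.2, -0.5, 0.7]
width: 0.1
t 17.65 cab -120.1 -1.0 z 64.1 F [-0.2 -0.5  0.7] w 0.1 q [ 0.29  0.54 -0.4   1.95  0.3   0.71 -1.93]
yaw y-axis vs cab x -85.4
tool shift cm [ 8.97  0.82 -0.4 ]
```

```bash
python3 -m creep '[[0,0,-0.3,0.08],[0,0,-0.3,0.08]]' && python3 st.py -30 -2 67
```

```text
time_s: 17.85
position: [540.9, -7.5, 67.7]
ee_rot: [[0.989, -0.149, 0.002], [-0.149, -0.989, 0.004], [0.001, -0.004, -1.0]]
force: [0.1, -0.5, 0.5]
width: -0.2
t 17.85 cab -118.6 -0.9 z 67.7 F [ 0.1 -0.5  0.5] w -0.2 q [ 0.27  0.53 -0.38  1.95  0.28  0.72 -2.  ]
yaw y-axis vs cab x -90.0
tool shift cm [8.86 0.11 0.08]
```

```bash
python3 -m creep '[[1,0,0,0],[2,0,0,0],[2.6,0,0,0],[3.2,0,0,0],[3.8,0,0,0],[4.4,0,0,0],[5,0,0,0],[5.6,0,0,0],[6.2,0,0,0],[6.8,0,0,0],[7.4,0,0,0],[7.8,0,0,0]]' && python3 st.py -30 -2 67;python3 - <<'E'
from h import *
p,d=optics.capture('side'); cv2.imwrite('pics/side13.png',cv2.resize(p[130:330,200:420],None,fx=2.9,fy=2.9))
E
```

```text
time_s: 19.05
position: [618.7, -19.3, 67.8]
ee_rot: [[0.989, -0.149, 0.002], [-0.149, -0.989, 0.004], [0.002, -0.004, -1.0]]
force: [-3.0, 0.2, -2.3]
width: 0.3
t 19.05 cab -39.9 -0.9 z 67.8 F [-3.   0.2 -2.3] w 0.3 q [ 0.26  0.64 -0.37  1.75  0.29  0.81 -1.96]
yaw y-axis vs cab x -90.0
tool shift cm [0.99 0.12 0.08]
```

View pics/side13.png

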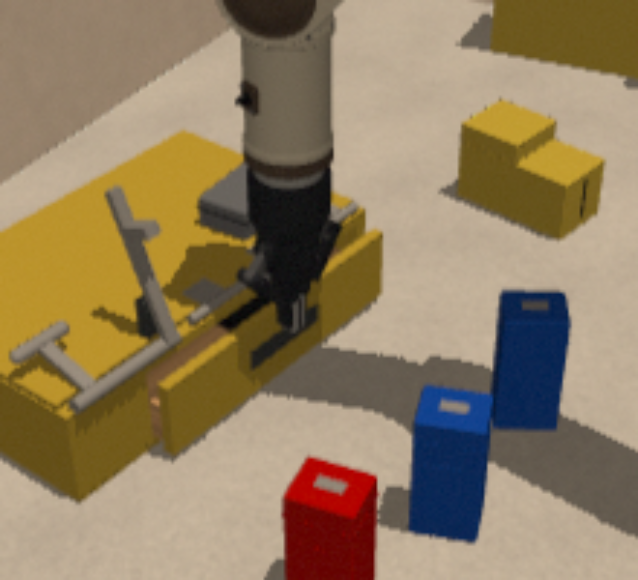

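```bash
python3 -m creep '[[0.4,0,0,0],[0.8,0,0,0],[1.1,0,0,0],[1.3,0,0,0],[1.3,0,0,0]]' && python3 st.py
```

```text
time_s: 19.6
position: [633.1, -21.4, 68.3]
ee_rot: [[0.989, -0.15, 0.005], [-0.15, -0.989, 0.004], [0.004, -0.004, -1.0]]
force: [-1.1, -0.1, 0.0]
width: -0.1
t 19.6 cab -25.4 -0.8 z 68.3 F [-1.1 -0.1  0. ] w -0.1 q [ 0.26  0.65 -0.36  1.71  0.3   0.82 -1.96]
yaw y-axis vs cab x -90.0
```

```bash
python3 -m creep '[[0.2,0,0,0],[0.4,0,0,0],[0.4,0,0,0],[0.4,0,0,0]]' && python3 st.py; python3 - <<'E'
from h import *
p,d=optics.capture('side'); cv2.imwrite('pics/side14.png',cv2.resize(p[130:330,200:420],None,fx=2.9,fy=2.9))
E
```

```text
time_s: 20.0
position: [634.8, -21.7, 68.2]
ee_rot: [[0.989, -0.149, 0.0], [-0.149, -0.989, 0.004], [-0.0, -0.004, -1.0]]
force: [-8.5, 0.8, 4.6]
width: -0.0
t 20.0 cab -23.6 -0.8 z 68.2 F [-8.5  0.8  4.6] w -0.0 q [ 0.26  0.66 -0.36  1.7   0.29  0.83 -1.96]
yaw y-axis vs cab x -90.0
```

View pics/side14.png

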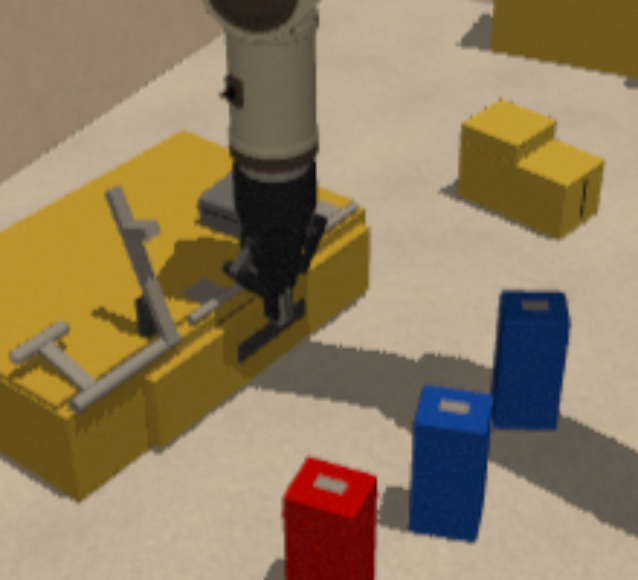

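```bash
python3 -m creep '[[0.3,0,0,0],[0.6,0,0,0],[0.6,0,0,0],[0.6,0,0,0]]' && python3 st.py; python3 -m creep '[[-1,0,0,0],[-3,0,0,0],[-5,0,0,0],[-8,0,-2,0],[-8,0,-6,0],[-8,0,-10,0],[-8,0,-14,0],[-8,3,-16,0],[-8,6,-16,0],[-8,10,-16,0],[-8,14,-16,0],[-8,18,-16,0]]'; python3 -m creep '[[0,4,0,0],[0,8,0,0],[0,12,0,0],[0,12,0,0]]'; python3 st.py;  python3 - <<'E'
from h import *
X=np.array([.9888,-.1495]);Y=np.array([.1495,.9888]);O=np.array([658.3,-24.4])
p,d=optics.capture('side'); cv2.imwrite('pics/side15.png',p)
p,d=optics.capture('top'); cv2.imwrite('pics/top15.png',cv2.resize(p[80:330,100:500],None,fx=2,fy=2))
P=cloud('top',d);C=P[...,:2]-O;x=C@X;y=C@Y
m=(abs(P[...,2]-88)<6)&(abs(y)<155)&(x<5)&(x>-60)&(d>0); print('panel top x',m.sum(),np.percentile(x[m],[2,50,98]))
E
```

```text
time_s: 20.45
position: [634.8, -21.7, 67.6]
ee_rot: [[0.989, -0.149, -0.012], [-0.149, -0.989, 0.003], [-0.012, -0.002, -1.0]]
force: [-18.8, 1.8, 12.6]
width: -0.3
t 20.45 cab -23.7 -0.8 z 67.6 F [-18.8   1.8  12.6] w -0.3 q [ 0.26  0.67 -0.36  1.69  0.29  0.85 -1.95]
yaw y-axis vs cab x -89.9
time_s: 21.65
position: [531.7, -190.2, 229.5]
ee_rot: [[0.989, -0.148, -0.008], [-0.148, -0.989, 0.002], [-0.008, -0.001, -1.0]]
force: [0.7, -0.3, -0.1]
width: -0.3
time_s: 22.05
position: [512.0, -317.7, 230.0]
ee_rot: [[0.987, -0.158, -0.007], [-0.158, -0.987, -0.004], [-0.006, 0.005, -1.0]]
force: [0.3, -0.4, -1.5]
width: -0.3
t 22.05 cab -100.8 -311.9 z 230.0 F [ 0.3 -0.4 -1.5] w -0.3 q [ 0.75  0.4  -0.31  1.68  0.14  1.09 -1.34]
yaw y-axis vs cab x -90.5
panel top x 566 [-13.71750411  -7.32709326   1.30758194]
```

View pics/side15.png

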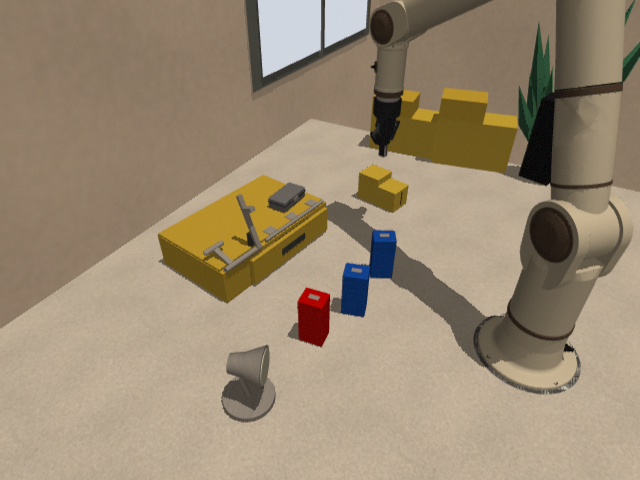

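View pics/top15.png

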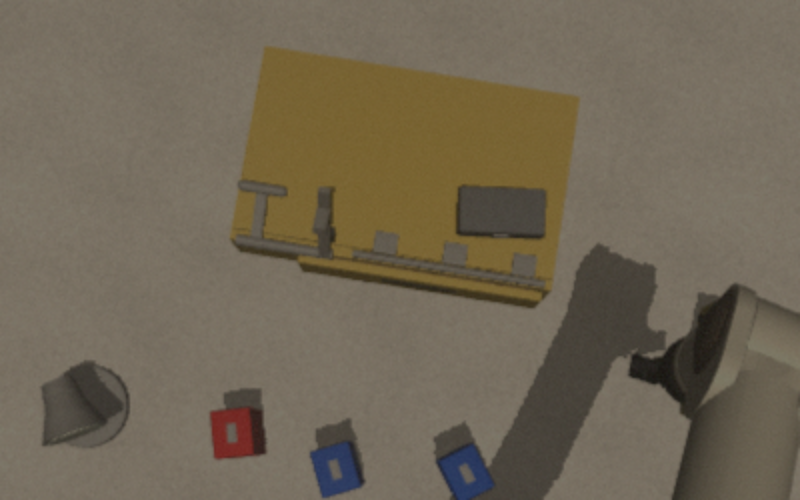

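The side view shows the drawer shut, with its panel near (290,245). The stay is laid back at (245,215) and the bystanders have not moved. The panel's outer edge is about 14 mm in front of the cabinet face, which is where it should be fully home. The arm is still and clear of everything.

```bash
python3 -m creep '[[0,0,0,0],[0,0,0,0],[0,0,0,0]]' | head -1; python3 -c "
from rig import ticket
print(ticket.job_done())"
```

```text
time_s: 22.45
the job is handed in; nothing more can be done
None
```

The job is done and was handed in at 22.5 s, in the order asked.

1. **Pack:** I pushed it over high up and it toppled across the two ribs. It came to rest about 10 mm to the +y side of the cradle point, so I slid it back by about 8 mm.
2. **Stay:** I pushed the thumb bar up and over until the stay rested against its back stop.
3. **Drawer:** I pushed it in at the middle of its front. Partway through I backed off and turned the gripper 90° to keep its linkage clear of the lid hinge.

**Last checks:**
- **Drawer:** it stopped firmly, with about 19 N on the tool and no further movement. The panel's outer face measured about 14 mm in front of the cabinet, which matches fully home.
- **Stay and bystanders:** the stay is resting back, and the lens case, lamp, viewer and look-alikes look unmoved by eye in the last pictures.
- **Robot:** the gripper is well clear of everything.
- **Pack:** it can't be seen with the drawer shut. It was last seen lying flat on the ribs partway in. In the view with about 15–20 mm still to go, only a dark edge of it showed over the panel, and the push was slow with nothing unusual in the force. So its final position is inferred, not seen.

No check failed or disagreed.

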